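Load, shut and pin a clamshell drilling jig

ROBOT

A 6-joint arm with a two-finger parallel gripper is mounted at the origin on the work surface. World frame = base frame: x ahead of the robot, y to its left, z up, the work surface at z = 0. Lengths are in m, angles in rad, forces in N, time in s.
With the tool pointing down it reaches from about 0.375 to 0.9 m from the base axis. Payload 3.1 kg.
Tool frame: the origin (TCP) lies midway between the tips of the shut fingers; the grasp point (between the pads) lies 19 mm behind it (manip.grasp_offset is the distance from the TCP to the grasp point, in m); z points along the fingers, y is the line along which they close (so a half turn about z gives the same grasp; the last joint's range is limited). The gripper opens to 85 mm and grips with 20 to 120 N. Pads are 22 mm wide; open, the fingers measure 114 mm over their backs; the gripper's body (76 mm by 85 mm) begins 54 mm behind the grasp point. The pads swing forward as they close: fully open they stand 13 mm farther back than shut.
Start: joints at [0.955, 0.527, 1.433, -0, 1.181, -0.178], TCP at [0.265, 0.566, 0.231] pointing down, gripper open.
Joint ranges: [-3.08, 3.08], [-0.75, 2.2], [0.22, 2.44], [-1.43, 4.57], [0, 2.65], [-2.85, 2.85]. Speed limits (rad/s): [2.79, 2.79, 3.14, 3.14, 3.14, 3.14].

INTERFACE

Orientations are given as a unit quaternion [x, y, z, w].
In Python, from station import sensors, cams, order, manip gives the robot as it stands.
- The arm moves only by the tool move_arm, never from a script. Its argument "targets" is a list of rows, each an object of numbers: "dx", "dy", "dz": the shift along the world's x, y, z normalised to -1 to 1, where 1 is 25 mm; "rx", "ry", "rz": the turn, a rotation vector about the world's x, y, z normalised to -1 to 1, where 1 is 30 degrees. A call has exactly 10 rows; each row shifts and turns the commanded pose from where the row before left it; what a row does not reach is not made up. A row lasts 1/8 s, in which the tool goes at most 62.5 mm and 10.7 degrees, less where a joint would pass 70% of its speed; a pose out of reach is approached as far as the arm can. A call with a number of a shift or a turn outside -1 to 1 is refused whole. A call with a gripper value outside its range is refused whole. "claw" is the opening in per cent of the stroke, from 0 (shut) to 100 (fully open), set as the call begins (left out, the last holds). The fingers move at their own pace and stop on an object; "newtons" is the grip in N (left out, the last holds). Time passes only in rows, so rows that do not move let the fingers close, or fill a call up. It gives the time, the measured TCP pose, the force, the opening and the grip force at its end, in the units of the state.
- sensors.sense(): the state, without advancing time (a new reading comes with each control period).
- cams.snapshot(name): name is "side" or "top"; returns the picture (400x640x3 uint8, red, green, blue); there is no depth.
- cams.camera_model(name): a dict with "fx", "fy", "cx", "cy" (pixels), "extrinsics" (4x4, takes a point from world to camera coordinates). Camera axes: x right, y down, z forward; pixel columns grow to the right and rows downward; lengths in m; the calibration is good to about 2 mm. A picture is of the moment at which its call begins. camera_model takes no time and is no camera call.
- order.sign_off(): hands the job in; it is judged then, once.
The state is a dict: "t": time; "q": joint angles; "qd": joint speeds; "tau": joint torques, N m; "tcp_pos": TCP position; "tool_rot": TCP orientation; "force": force on the tool from outside, world axes, zero at the start; "ft_torque": the same for the moment, N m; "finger_gap": opening from 0.0 (shut) to 1.0 (fully open); "gripper_force": force on a finger pad.
Only numpy, scipy, OpenCV 4.12 (cv2) and the standard library are available. Lean on these libraries where they do the work, as an engineer would, in place of code of your own. Each camera call takes 0.05 s, during which the arm holds its last target. There are 200 camera calls.

TASK

Get the drilling jig ready to drill: first push its open part drawer home until it clicks in at its catch, then swing the hinged drill plate down shut, and then take the round-headed locating pin from its block and push it down through the aligned holes until its collar sits on the plate. The plate is sprung and lifts a little by itself, so finish while still pressing firmly down so that the two halves stay fully shut, with the pin home - do not let go. Leave the square-headed bench dog, the tape roll and the glue bottle where they are.

Things in the scene. Friction and masses are not known exactly. Their poses are not given: they have to be found in the camera images.
- jig: Base of the wooden clamshell drilling jig, fixed to the bench, 160 x 156 mm, side rails to 50 mm high. Origin at the centre of its underside on the bench; its z is up, its -x side (towards the robot) is where the drawer comes out, its +y side carries the plate's hinge. The pin's hole axis is vertical at x -30, y -35 mm in this frame; the base hole is 16 mm wide and goes through a floor 20 mm thick. The base is turned about the vertical by up to 0.25 rad.
- tray (a joint): The part drawer's opening in m: 0 fully home against its stop, up to 0.08 pulled out along the jig's -x. It slides with about 1 N friction; over the last 11 mm a sprung ball catch resists with about 5 N, then clicks and keeps it home. The drawer is plywood, 18 mm thick (22 to 40 mm above the bench), carries a fixed light wooden blank (top at 50 mm) and has a 16 mm hole that lines up with the others only when home.
- tray_front (a point): Middle of the outer face of the drawer's front board (120 mm wide along the jig's y, 14 mm thick, from 5 to 55 mm above the bench), 30 mm above the bench. It moves with the drawer; with the drawer home it is 132 mm from the jig's origin along the jig's -x. Push it along the jig's +x.
- plate (a joint): Opening angle of the drill plate in rad: 0 fully shut (level, its underside 52 mm and top 64 mm above the bench), about 1.3 nearly upright; it turns up about the hinge line on the jig's +y side. Stiff hinge (about 0.3 N m): it stays where it is left. A rubber spring bumper under the free edge catches it at about 0.035 rad and lifts it back there when it is not pressed; pressing it fully shut near the hole or the free edge takes about 4 to 10 N.
- plate_hinge (a point): Middle of the plate's hinge axis (along the jig's x), 75 mm from the jig's origin along its +y and 58 mm above the bench. The plate is aluminium, 120 mm along the jig's x, 145 mm from hinge axis to free edge, 12 mm thick, and the hinge axis lies at half its thickness.
- plate_edge (a point): Middle of the plate's free edge, on its upper (outer) face, 145 mm from the hinge axis. When the plate is open its outer face looks towards the jig's +y and up; push it from there towards -y and down.
- plate_hole (a point): Centre of the mouth of the plate's hole on the plate's upper face: 14.5 mm wide, 110 mm from the hinge axis, 30 mm from the plate's middle towards the jig's -x.
- pin: Steel locating pin, standing upright in a wooden block. Origin at the centre of its lower tip, z along its axis towards the head. Shaft 12 mm thick and 56 mm long with a tapered tip, then a collar 30 mm wide and 6 mm thick (56 to 62 mm from the tip), then a round knob 22 mm wide and 36 mm high (62 to 98 mm from the tip) to grip. 0.12 kg. When home, its tip is 8 mm above the bench.
- pin_collar (a point): Centre of the underside of the pin's collar, 56 mm from the tip; it comes to rest on the plate's upper face at plate_hole.
- block_a: Wooden block 56 x 56 x 58 mm high, fixed to the bench, with the through hole (15 mm) in which the pin is parked, collar on its top; lift the pin straight up at least 60 mm. Origin at the centre of its underside. It may have swapped places with block_b.
- block_b: Wooden block of the same outside size, fixed to the bench, in which the bench dog is parked. Origin at the centre of its underside.
- dog: Bench dog in block_b, to be left alone: 18 mm steel shaft with a square 34 x 34 mm head 22 mm high, top 80 mm above the bench. Origin at the tip of its shaft, 50 mm below the head.
- tape: Bare cardboard tape roll lying flat on the bench, 70 mm wide, 25 mm high, to be left alone. Origin at the centre of its underside.
- glue: White plastic glue bottle standing on the bench, 60 mm wide, 160 mm high, to be left alone. Origin at the centre of its underside.
Things that resemble listed ones, but are neither listed nor needed, are in the scene too. Leave any red look-alike of the pin alone.

How it is judged:
On the way, in this order (a step that is already met when the one before it is completed fails the run):
1. the part drawer is home at its catch (value of joint tray below 0.003 m), for 0.2 s.
2. the drill plate is swung down onto its bumper, the drawer still home (value of joint plate below 0.07 rad and value of joint tray below 0.003 m), for 0.2 s.
3. the pin has entered the holes of the shut plate (horizontal distance between pin_collar and plate_hole below 0.006 m and z of pin in the frame of plate_hole below -0.015 m and value of joint plate below 0.07 rad), for 0.1 s.
At the end, for the whole second after the job is handed in: Drawer within 3 mm of home; plate pressed shut within 0.015 rad, with over 3 N on it from the robot or the pin; pin upright within 0.08 rad through all the holes (tip under 12 mm above the bench), collar within 4 mm of the hole mouth; kept through the last second (value of joint tray below 0.003 m and value of joint plate below 0.015 rad and distance between pin_collar and plate_hole below 0.004 m and angle between the z axis of pin and the z axis of jig, either way round below 0.08 rad and z of pin in the frame of jig below 0.012 m and contact force between any of pin, the arm, the fingers and plate above 3 N); the arm keeps its last pose, push and grip.
It fails at once if the bench dog, tape roll or glue bottle was moved by more than 20 mm (distance of any of dog, tape, glue from where it was at the start of the episode above 0.02 m).
It fails at once if the glue bottle was tipped over (angle between glue's own z axis and vertical above 0.5 rad).
It also fails if it takes over 69 s, if anything falls off the work surface, if the arm or the gripper's body presses on something with over 40 N, if the wrist force passes 120 N, or if a joint passes its speed limit or range.

## Working session

There is one attempt and no reset: what is moved stays moved. The work goes in short steps, Python scripts to look and compute and a tool call to move; the robot and the scene stay as the last step left them, time stands still between calls to the robot, and variables do not carry over. Pictures are saved under pics/ and viewed, at most 10 in all, crops included, and the job is handed in when it is done.

Besides the shell and the picture viewer there is one more tool, called after "Emit:" as name([rows], argument=value, ...), one row to a line, values as JSON. move_arm: Moves the arm, as the interface text tells. Scaled input: -1 to 1 covers 25 mm each way for a shift and 30 degrees each way for a turn. Its arguments: {"type":"object","properties":{"targets":{"type":"array"},"claw":{"type":"number"},"newtons":{"type":"number"}},"required":["targets"]}

```bash
mkdir -p pics; python3 - <<'E'
from station import sensors,cams,order,manip
import cv2,json
for n in("side","top"):
    cv2.imwrite(f"pics/{n}0.png",cams.snapshot(n)[:,:,::-1]); m=cams.camera_model(n)
    print(n,m)
s=sensors.sense();print(s)
E
```

```text
side {'fx': 478.1356672094247, 'fy': 478.1356672094247, 'cx': 314.1899583933732, 'cy': 204.18269994894806, 'extrinsics': array([[ 0.97827611, -0.20584915, -0.02453515, -0.50158404],
       [-0.12163566, -0.47412509, -0.872015  ,  0.16826809],
       [ 0.16787081,  0.8560558 , -0.48886385,  1.1430275 ],
       [ 0.        ,  0.        ,  0.        ,  1.        ]])}
top {'fx': 362.5195683792431, 'fy': 362.5195683792431, 'cx': 319.89171417883927, 'cy': 200.85451998681935, 'extrinsics': array([[ 0.02245289, -0.99967551, -0.01203106,  0.072466  ],
       [-0.99787489, -0.02167291, -0.06144908,  0.51999488],
       [ 0.06116839,  0.01338521, -0.99803771,  1.11283389],
       [ 0.        ,  0.        ,  0.        ,  1.        ]])}
{'t': 0.1, 'q': array([ 9.54493646e-01,  5.28394321e-01,  1.43377087e+00,  4.28306501e-05,
        1.18139997e+00, -1.78509806e-01]), 'qd': array([ 0.00020231, -0.0016648 , -0.00264429,  0.00076929,  0.00102448,
       -0.00049626]), 'tau': array([-1.20401660e-04, -4.43300807e+01, -1.78586859e+01, -2.05344636e-04,
        3.89420602e-03,  2.58455060e-05]), 'tcp_pos': array([0.26455581, 0.56554055, 0.23041955]), 'tool_rot': array([ 2.17160376e-01,  9.76135440e-01, -9.01728496e-04, -3.99968692e-04]), 'force': array([-0.62496591,  0.45388138,  0.48549251]), 'ft_torque': array([-0.00494009,  0.02013465,  0.00361683]), 'gripper_force': 0.0, 'finger_gap': 1.0028985279820328}
```

View pics/top0.png

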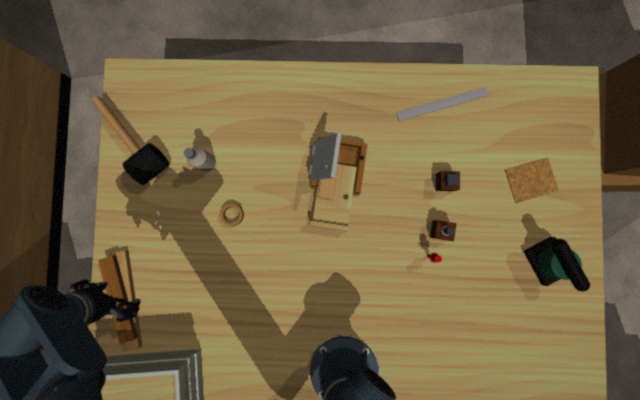

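View pics/side0.png

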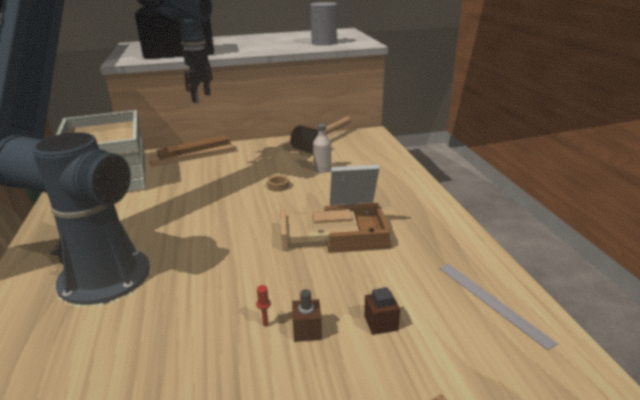

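Top view: jig around (338,170) with its drawer out towards (330,215), the open plate at (325,155), pin block at (444,230), dog at (448,181) and the red look-alike at (435,257). I'll enlarge crops to measure.

```bash
python3 - <<'E'
import cv2,numpy as np
t=cv2.imread("pics/top0.png");s=cv2.imread("pics/side0.png")
a=cv2.resize(t[125:235,300:380],None,fx=5,fy=5,interpolation=cv2.INTER_CUBIC)
b=cv2.resize(t[160:270,415:475],None,fx=5,fy=5,interpolation=cv2.INTER_CUBIC)
c=np.hstack([a,b]);print(c.shape);cv2.imwrite("pics/c1.png",c)
d=cv2.resize(s[155:345,240:410],None,fx=3,fy=3,interpolation=cv2.INTER_CUBIC);print(d.shape)
cv2.imwrite("pics/c2.png",d)
E
```

```text
(550, 700, 3)
(570, 510, 3)
```

View pics/c1.png

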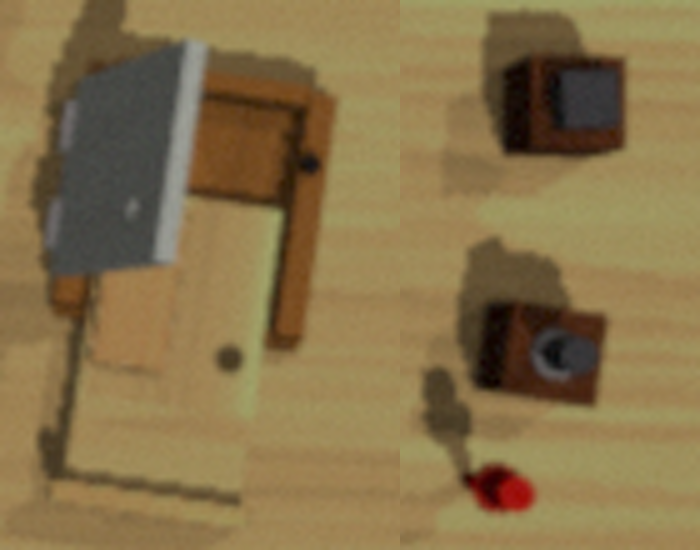

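View pics/c2.png

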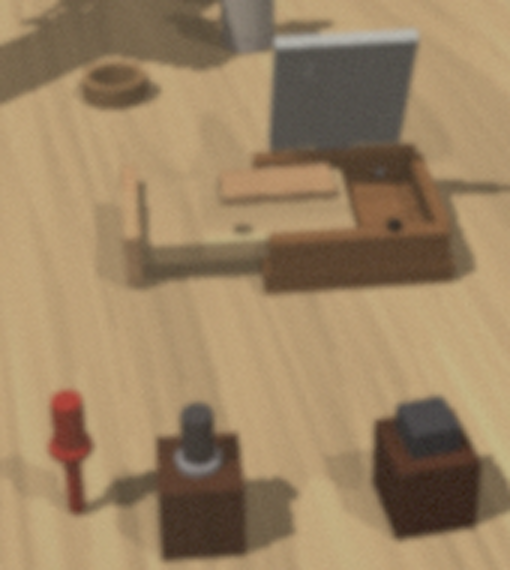

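```bash
cat > h.py <<'E'
import numpy as np
from station import cams
M={n:cams.camera_model(n) for n in("side","top")}
def proj(n,p):
    m=M[n];E=m["extrinsics"];c=E[:3,:3]@np.asarray(p,float)+E[:3,3]
    return np.array([m["fx"]*c[0]/c[2]+m["cx"],m["fy"]*c[1]/c[2]+m["cy"]])
L=lambda u,v:(300+u/5-.4,125+v/5-.4)
R=lambda u,v:(415+(u-400)/5-.4,160+v/5-.4)
S=lambda u,v:(240+u/3-.33,155+v/3-.33)
def jw(p,x,y,a):
    c,s=np.cos(a),np.sin(a);return np.array([x+c*p[0]-s*p[1],y+s*p[0]+c*p[1],p[2]])
E
python3 - <<'E'
from h import *
from scipy.optimize import least_squares as ls
def pts(d,t):
    e=lambda x:(x,.075-.145*np.cos(t)+.006*np.sin(t),.058+.145*np.sin(t)+.006*np.cos(t))
    f=-.132-d
    return [("top",L(335,97),(.08,-.078,.05)),("top",L(297,348),(-.08,-.078,.05)),
    ("side",S(265,238),(-.08,-.078,.05)),("side",S(443,230),(.08,-.078,.05)),("side",S(267,291),(-.08,-.078,0)),("side",S(452,277),(.08,-.078,0)),
    ("top",L(188,38),e(.06)),("top",L(155,263),e(-.06)),("side",S(275,38),e(-.06)),("side",S(418,31),e(.06)),
    ("top",L(240,522),(f,-.06,.055)),("top",L(50,497),(f,.06,.055)),("side",S(126,284),(f,-.06,.005)),
    ("top",L(229,358),(-.03-d,-.035,.04)),("side",S(243,229),(-.03-d,-.035,.04))]
def res(v):return np.concatenate([proj(n,jw(p,*v[:3]))-q for n,q,p in pts(v[3],v[4])])
r=ls(res,[.55,.03,-.15,.06,1.2],loss='soft_l1');print(r.x);print(r.fun.reshape(-1,2).round(1).tolist())
v=r.x
print("front",jw((-.132-v[3],0,.03),*v[:3]),"home",jw((-.132,0,.03),*v[:3]),"hole",jw((-.03,-.035,.064),*v[:3]),"edge",jw(pts(v[3],v[4])[6][2],*v[:3]),jw(pts(v[3],v[4])[7][2],*v[:3]))
o=[("top",R(577,355),.1),("top",R(556,356),.064),("side",S(197,412),.1),("side",S(199,457),.064)]
q=ls(lambda w:np.concatenate([proj(n,(w[0],w[1],z))-p for n,p,z in o]),[.45,-.2]);print("pin",q.x,q.fun.round(1))
for nm,n,p,z in [("dog","top",R(590,98),.08),("red","top",R(515,495),.1),("red0","top",R(470,480),.0),("glue","top",(198,159),.16),("tape","top",(232,214),.02)]:
    print(nm,ls(lambda w:proj(n,(w[0],w[1],z))-p,[.45,-.2]).x)
E
```

```text
[ 0.6291662   0.03167318 -0.12727092  0.0619033   1.10032872]
[[0.3, -1.9], [0.4, -0.3], [-0.6, 0.9], [4.2, -0.5], [-1.0, -0.0], [0.1, 0.5], [0.4, 0.5], [0.3, -0.2], [-0.4, -0.2], [-0.5, -0.6], [0.6, 1.4], [-1.0, 0.4], [0.4, -0.4], [-0.8, -0.3], [0.4, -1.6]]
front [0.43683119 0.05628486 0.03      ] home [0.49823382 0.04842762 0.03      ] hole [0.59496637 0.00076408 0.064     ] edge [0.6905365  0.03855846 0.1899665 ] [0.57150706 0.05378978 0.1899665 ]
pin [ 0.43579661 -0.29339501] [ 0.9  0.1  0.9 -0.3 -0.2 -0.6 -0.2 -1.1]
dog [ 0.58654341 -0.30521341]
red [ 0.3558613 -0.2557122]
red0 [ 0.35554543 -0.25882179]
glue [0.61743511 0.41960915]
tape [0.471204   0.35602778]
```

Emit:
move_arm([
  {"dx": 0.28,"dy": -1,"rz": 0.06},
  {"dx": 0.28,"dy": -1,"rz": 0.06},
  {"dx": 0.28,"dy": -1,"rz": 0.06},
  {"dx": 0.28,"dy": -1,"rz": 0.06},
  {"dx": 0.28,"dy": -1,"rz": 0.06},
  {"dx": 0.28,"dy": -1,"rz": 0.06},
  {"dx": 0.28,"dy": -1,"rz": 0.06},
  {"dx": 0.28,"dy": -1,"rz": 0.06},
  {"dx": 0.28,"dy": -1,"rz": 0.06},
  {"dx": 0.28,"dy": -1,"rz": 0.06},
], claw=0, newtons=40)

```text
schema error: expected keys dx, dy, dz, rx, ry, rz
```

Emit:
move_arm([
  {"dx": 0.28,"dy": -1},
  {"dx": 0.28,"dy": -1},
  {"dx": 0.28,"dy": -1},
  {"dx": 0.28,"dy": -1},
  {"dx": 0.28,"dy": -1},
  {"dx": 0.28,"dy": -1},
  {"dx": 0.28,"dy": -1},
  {"dx": 0.28,"dy": -1},
  {"dx": 0.28,"dy": -1},
  {"dx": 0.28,"dy": -1},
])

```text
schema error: expected keys dx, dy, dz, rx, ry, rz
```

Emit:
move_arm([
  {"dx": 0.28,"dy": -1,"dz": 0,"rx": 0,"ry": 0,"rz": 0.06},
  {"dx": 0.28,"dy": -1,"dz": 0,"rx": 0,"ry": 0,"rz": 0.06},
  {"dx": 0.28,"dy": -1,"dz": 0,"rx": 0,"ry": 0,"rz": 0.06},
  {"dx": 0.28,"dy": -1,"dz": 0,"rx": 0,"ry": 0,"rz": 0.06},
  {"dx": 0.28,"dy": -1,"dz": 0,"rx": 0,"ry": 0,"rz": 0.06},
  {"dx": 0.28,"dy": -1,"dz": 0,"rx": 0,"ry": 0,"rz": 0.06},
  {"dx": 0.28,"dy": -1,"dz": 0,"rx": 0,"ry": 0,"rz": 0.06},
  {"dx": 0.28,"dy": -1,"dz": 0,"rx": 0,"ry": 0,"rz": 0.06},
  {"dx": 0.28,"dy": -1,"dz": 0,"rx": 0,"ry": 0,"rz": 0.06},
  {"dx": 0.28,"dy": -1,"dz": 0,"rx": 0,"ry": 0,"rz": 0.06},
], claw=0, newtons=40)

```text
t: 1.35
tcp_pos: [0.3349, 0.3151, 0.2311]
tool_rot: [0.061, 0.998, -0.0, -0.0]
force: [-0.1, 0.1, 0.7]
finger_gap: -0.002
gripper_force: 0.0
```

Emit:
move_arm([
  {"dx": 0.28,"dy": -1,"dz": 0,"rx": 0,"ry": 0,"rz": 0},
  {"dx": 0.28,"dy": -1,"dz": 0,"rx": 0,"ry": 0,"rz": 0},
  {"dx": 0.28,"dy": -1,"dz": 0,"rx": 0,"ry": 0,"rz": 0},
  {"dx": 0.28,"dy": -1,"dz": 0,"rx": 0,"ry": 0,"rz": 0},
  {"dx": 0.28,"dy": -1,"dz": 0,"rx": 0,"ry": 0,"rz": 0},
  {"dx": 0.28,"dy": -1,"dz": 0,"rx": 0,"ry": 0,"rz": 0},
  {"dx": 0.28,"dy": -1,"dz": 0,"rx": 0,"ry": 0,"rz": 0},
  {"dx": 0.28,"dy": -1,"dz": 0,"rx": 0,"ry": 0,"rz": 0},
  {"dx": 0.28,"dy": -1,"dz": 0,"rx": 0,"ry": 0,"rz": 0},
  {"dx": 0.28,"dy": -1,"dz": 0,"rx": 0,"ry": 0,"rz": 0},
])

```text
t: 2.6
tcp_pos: [0.4048, 0.0652, 0.2311]
tool_rot: [0.062, 0.998, 0.0, -0.0]
force: [-0.3, -0.9, 0.1]
finger_gap: -0.004
gripper_force: 0.0
```

Emit:
move_arm([
  {"dx": -0.05,"dy": -0.1,"dz": -1,"rx": 0,"ry": 0,"rz": 0},
  {"dx": 0,"dy": -0.1,"dz": -1,"rx": 0,"ry": 0,"rz": 0},
  {"dx": 0,"dy": 0,"dz": -1,"rx": 0,"ry": 0,"rz": 0},
  {"dx": 0,"dy": 0,"dz": -1,"rx": 0,"ry": 0,"rz": 0},
  {"dx": 0,"dy": 0,"dz": -1,"rx": 0,"ry": 0,"rz": 0},
  {"dx": 0,"dy": 0,"dz": -1,"rx": 0,"ry": 0,"rz": 0},
  {"dx": 0,"dy": 0,"dz": -1,"rx": 0,"ry": 0,"rz": 0},
  {"dx": 0,"dy": 0,"dz": -0.6,"rx": 0,"ry": 0,"rz": 0},
  {"dx": 0,"dy": 0,"dz": -0.4,"rx": 0,"ry": 0,"rz": 0},
  {"dx": 0,"dy": 0,"dz": 0,"rx": 0,"ry": 0,"rz": 0},
])

```text
t: 3.85
tcp_pos: [0.4034, 0.0611, 0.0308]
tool_rot: [0.062, 0.998, 0.0, -0.001]
force: [-0.2, -1.2, -1.1]
finger_gap: -0.002
gripper_force: 0.0
```

Emit:
move_arm([
  {"dx": 0.3,"dy": -0.04,"dz": 0,"rx": 0,"ry": 0,"rz": 0},
  {"dx": 0.3,"dy": -0.04,"dz": 0,"rx": 0,"ry": 0,"rz": 0},
  {"dx": 0.3,"dy": -0.04,"dz": 0,"rx": 0,"ry": 0,"rz": 0},
  {"dx": 0.3,"dy": -0.04,"dz": 0,"rx": 0,"ry": 0,"rz": 0},
  {"dx": 0.3,"dy": -0.04,"dz": 0,"rx": 0,"ry": 0,"rz": 0},
  {"dx": 0.3,"dy": -0.04,"dz": 0,"rx": 0,"ry": 0,"rz": 0},
  {"dx": 0.3,"dy": -0.04,"dz": 0,"rx": 0,"ry": 0,"rz": 0},
  {"dx": 0.3,"dy": -0.04,"dz": 0,"rx": 0,"ry": 0,"rz": 0},
  {"dx": 0.3,"dy": -0.04,"dz": 0,"rx": 0,"ry": 0,"rz": 0},
  {"dx": 0.3,"dy": -0.04,"dz": 0,"rx": 0,"ry": 0,"rz": 0},
])

```text
t: 5.1
tcp_pos: [0.4782, 0.0512, 0.0312]
tool_rot: [0.062, 0.998, 0.0, -0.001]
force: [-7.8, 0.7, 5.3]
finger_gap: -0.001
gripper_force: 4.4
```

Emit:
move_arm([
  {"dx": 0.08,"dy": -0.01,"dz": 0,"rx": 0,"ry": 0,"rz": 0},
  {"dx": 0.08,"dy": -0.01,"dz": 0,"rx": 0,"ry": 0,"rz": 0},
  {"dx": 0.06,"dy": -0.01,"dz": 0,"rx": 0,"ry": 0,"rz": 0},
  {"dx": 0.06,"dy": -0.01,"dz": 0,"rx": 0,"ry": 0,"rz": 0},
  {"dx": 0.04,"dy": 0,"dz": 0,"rx": 0,"ry": 0,"rz": 0},
  {"dx": 0.04,"dy": 0,"dz": 0,"rx": 0,"ry": 0,"rz": 0},
  {"dx": 0,"dy": 0,"dz": 0,"rx": 0,"ry": 0,"rz": 0},
  {"dx": 0,"dy": 0,"dz": 0,"rx": 0,"ry": 0,"rz": 0},
  {"dx": 0,"dy": 0,"dz": 0,"rx": 0,"ry": 0,"rz": 0},
  {"dx": 0,"dy": 0,"dz": 0,"rx": 0,"ry": 0,"rz": 0},
])

```text
t: 6.35
tcp_pos: [0.4883, 0.0499, 0.0314]
tool_rot: [0.062, 0.998, -0.0, 0.001]
force: [-0.8, 0.6, 0.0]
finger_gap: 0.001
gripper_force: 0.3
```

Emit:
move_arm([
  {"dx": 0.03,"dy": 0,"dz": 0,"rx": 0,"ry": 0,"rz": 0},
  {"dx": 0.03,"dy": 0,"dz": 0,"rx": 0,"ry": 0,"rz": 0},
  {"dx": 0.03,"dy": -0.01,"dz": 0,"rx": 0,"ry": 0,"rz": 0},
  {"dx": 0.03,"dy": 0,"dz": 0,"rx": 0,"ry": 0,"rz": 0},
  {"dx": 0.03,"dy": 0,"dz": 0,"rx": 0,"ry": 0,"rz": 0},
  {"dx": 0,"dy": 0,"dz": 0,"rx": 0,"ry": 0,"rz": 0},
  {"dx": 0,"dy": 0,"dz": 0,"rx": 0,"ry": 0,"rz": 0},
  {"dx": 0,"dy": 0,"dz": 0,"rx": 0,"ry": 0,"rz": 0},
  {"dx": 0,"dy": 0,"dz": 0,"rx": 0,"ry": 0,"rz": 0},
  {"dx": 0,"dy": 0,"dz": 0,"rx": 0,"ry": 0,"rz": 0},
])

```text
t: 7.6
tcp_pos: [0.4882, 0.0501, 0.0312]
tool_rot: [0.062, 0.998, 0.0, -0.003]
force: [-7.3, -1.2, 4.5]
finger_gap: -0.001
gripper_force: 3.4
```

Emit:
move_arm([
  {"dx": -0.5,"dy": 0.06,"dz": 0,"rx": 0,"ry": 0,"rz": 0},
  {"dx": -0.5,"dy": 0.06,"dz": 0.5,"rx": 0,"ry": 0,"rz": 0},
  {"dx": 0,"dy": 0,"dz": 1,"rx": 0,"ry": 0,"rz": 0},
  {"dx": 0,"dy": 0,"dz": 1,"rx": 0,"ry": 0,"rz": 0},
  {"dx": 0,"dy": 0,"dz": 1,"rx": 0,"ry": 0,"rz": 0},
  {"dx": 0,"dy": 0,"dz": 1,"rx": 0,"ry": 0,"rz": 0},
  {"dx": 0,"dy": 0,"dz": 1,"rx": 0,"ry": 0,"rz": 0},
  {"dx": 0,"dy": 0,"dz": 1,"rx": 0,"ry": 0,"rz": 0},
  {"dx": 0,"dy": 0,"dz": 1,"rx": 0,"ry": 0,"rz": 0},
  {"dx": 0,"dy": 0,"dz": 1,"rx": 0,"ry": 0,"rz": 0},
])

```text
t: 8.85
tcp_pos: [0.4662, 0.053, 0.2454]
tool_rot: [0.062, 0.998, 0.0, 0.001]
force: [0.7, -0.1, -0.1]
finger_gap: -0.001
gripper_force: 0.0
```

Emit:
move_arm([
  {"dx": 0,"dy": 0,"dz": 0.6,"rx": 0,"ry": 0,"rz": 0},
  {"dx": 1,"dy": 0.2,"dz": 0.2,"rx": 0,"ry": 0,"rz": 0},
  {"dx": 1,"dy": 0.2,"dz": 0,"rx": 0,"ry": 0,"rz": 0},
  {"dx": 1,"dy": 0.2,"dz": 0,"rx": 0,"ry": 0,"rz": 0},
  {"dx": 1,"dy": 0.2,"dz": 0,"rx": 0,"ry": 0,"rz": 0},
  {"dx": 1,"dy": 0.2,"dz": 0,"rx": 0,"ry": 0,"rz": 0},
  {"dx": 1,"dy": 0.2,"dz": 0,"rx": 0,"ry": 0,"rz": 0},
  {"dx": 0.9,"dy": 0.2,"dz": 0,"rx": 0,"ry": 0,"rz": 0},
  {"dx": 0,"dy": 0.2,"dz": 0,"rx": 0,"ry": 0,"rz": 0},
  {"dx": 0,"dy": 0,"dz": 0,"rx": 0,"ry": 0,"rz": 0},
])

```text
t: 10.1
tcp_pos: [0.6376, 0.0933, 0.2639]
tool_rot: [0.061, 0.998, 0.0, -0.0]
force: [0.1, -0.6, 0.1]
finger_gap: 0.003
gripper_force: 0.0
```

Emit:
move_arm([
  {"dx": 0,"dy": 0,"dz": -0.82,"rx": 0,"ry": 0,"rz": 0},
  {"dx": 0,"dy": 0,"dz": -0.82,"rx": 0,"ry": 0,"rz": 0},
  {"dx": 0,"dy": 0,"dz": -0.82,"rx": 0,"ry": 0,"rz": 0},
  {"dx": 0,"dy": 0,"dz": -0.82,"rx": 0,"ry": 0,"rz": 0},
  {"dx": 0,"dy": 0,"dz": -0.82,"rx": 0,"ry": 0,"rz": 0},
  {"dx": -0.04,"dy": -0.34,"dz": -0.06,"rx": 0,"ry": 0,"rz": 0},
  {"dx": -0.04,"dy": -0.34,"dz": -0.06,"rx": 0,"ry": 0,"rz": 0},
  {"dx": -0.05,"dy": -0.37,"dz": -0.24,"rx": 0,"ry": 0,"rz": 0},
  {"dx": -0.05,"dy": -0.37,"dz": -0.24,"rx": 0,"ry": 0,"rz": 0},
  {"dx": -0.05,"dy": -0.37,"dz": -0.24,"rx": 0,"ry": 0,"rz": 0},
])

```text
t: 11.35
tcp_pos: [0.6339, 0.0472, 0.1406]
tool_rot: [0.062, 0.998, 0.0, 0.001]
force: [0.9, 0.8, 1.9]
finger_gap: -0.002
gripper_force: 1.0
```

Emit:
move_arm([
  {"dx": -0.04,"dy": -0.28,"dz": -0.33,"rx": 0,"ry": 0,"rz": 0},
  {"dx": -0.04,"dy": -0.28,"dz": -0.33,"rx": 0,"ry": 0,"rz": 0},
  {"dx": -0.04,"dy": -0.28,"dz": -0.33,"rx": 0,"ry": 0,"rz": 0},
  {"dx": -0.02,"dy": -0.13,"dz": -0.3,"rx": 0,"ry": 0,"rz": 0},
  {"dx": -0.02,"dy": -0.13,"dz": -0.3,"rx": 0,"ry": 0,"rz": 0},
  {"dx": -0.02,"dy": -0.13,"dz": -0.3,"rx": 0,"ry": 0,"rz": 0},
  {"dx": -0.02,"dy": -0.13,"dz": -0.3,"rx": 0,"ry": 0,"rz": 0},
  {"dx": 0,"dy": -0.04,"dz": -0.23,"rx": 0,"ry": 0,"rz": 0},
  {"dx": 0,"dy": -0.04,"dz": -0.2,"rx": 0,"ry": 0,"rz": 0},
  {"dx": 0,"dy": -0.04,"dz": -0.1,"rx": 0,"ry": 0,"rz": 0},
])

```text
t: 12.6
tcp_pos: [0.6277, 0.0113, 0.0718]
tool_rot: [0.062, 0.998, 0.0, -0.001]
force: [0.0, 0.6, 0.8]
finger_gap: 0.0
gripper_force: 0.5
```

Emit:
move_arm([
  {"dx": 0,"dy": 0,"dz": -0.1,"rx": 0,"ry": 0,"rz": 0},
  {"dx": 0,"dy": 0,"dz": -0.08,"rx": 0,"ry": 0,"rz": 0},
  {"dx": 0,"dy": 0,"dz": -0.06,"rx": 0,"ry": 0,"rz": 0},
  {"dx": 0,"dy": 0,"dz": -0.04,"rx": 0,"ry": 0,"rz": 0},
  {"dx": 0,"dy": 0,"dz": 0,"rx": 0,"ry": 0,"rz": 0},
  {"dx": 0,"dy": 0,"dz": 0,"rx": 0,"ry": 0,"rz": 0},
  {"dx": 0,"dy": 0,"dz": 0,"rx": 0,"ry": 0,"rz": 0},
  {"dx": 0,"dy": 0,"dz": 0,"rx": 0,"ry": 0,"rz": 0},
  {"dx": 0,"dy": 0,"dz": 0,"rx": 0,"ry": 0,"rz": 0},
  {"dx": 0,"dy": 0,"dz": 0,"rx": 0,"ry": 0,"rz": 0},
])

```text
t: 13.85
tcp_pos: [0.6281, 0.0108, 0.0664]
tool_rot: [0.062, 0.998, -0.0, 0.0]
force: [-2.6, -1.0, 6.0]
finger_gap: -0.004
gripper_force: 3.3
```

Emit:
move_arm([
  {"dx": 0,"dy": 0,"dz": 1,"rx": 0,"ry": 0,"rz": 0},
  {"dx": 0,"dy": 0,"dz": 1,"rx": 0,"ry": 0,"rz": 0},
  {"dx": 0,"dy": 0,"dz": 1,"rx": 0,"ry": 0,"rz": 0},
  {"dx": 0,"dy": 0,"dz": 0.8,"rx": 0,"ry": 0,"rz": 0},
  {"dx": -0.63,"dy": -1,"dz": 0,"rx": 0,"ry": 0,"rz": 0},
  {"dx": -0.63,"dy": -1,"dz": 0,"rx": 0,"ry": 0,"rz": 0},
  {"dx": -0.63,"dy": -1,"dz": 0,"rx": 0,"ry": 0,"rz": 0},
  {"dx": -0.63,"dy": -1,"dz": 0,"rx": 0,"ry": 0,"rz": 0},
  {"dx": -0.63,"dy": -1,"dz": 0,"rx": 0,"ry": 0,"rz": 0},
  {"dx": -0.63,"dy": -1,"dz": 0,"rx": 0,"ry": 0,"rz": 0},
], claw=60)

```text
t: 15.1
tcp_pos: [0.5334, -0.1397, 0.1604]
tool_rot: [0.062, 0.998, -0.0, 0.0]
force: [-0.3, -1.1, -0.5]
finger_gap: 0.599
gripper_force: 0.0
```

Emit:
move_arm([
  {"dx": -0.63,"dy": -1,"dz": 0,"rx": 0,"ry": 0,"rz": 0},
  {"dx": -0.63,"dy": -1,"dz": 0,"rx": 0,"ry": 0,"rz": 0},
  {"dx": -0.63,"dy": -1,"dz": 0,"rx": 0,"ry": 0,"rz": 0},
  {"dx": -0.63,"dy": -1,"dz": 0,"rx": 0,"ry": 0,"rz": 0},
  {"dx": -0.63,"dy": -1,"dz": 0,"rx": 0,"ry": 0,"rz": 0},
  {"dx": -0.63,"dy": -1,"dz": 0,"rx": 0,"ry": 0,"rz": 0},
  {"dx": -0.1,"dy": -0.15,"dz": 0,"rx": 0,"ry": 0,"rz": 0},
  {"dx": 0,"dy": 0,"dz": 0,"rx": 0,"ry": 0,"rz": 0},
  {"dx": 0,"dy": 0,"dz": 0,"rx": 0,"ry": 0,"rz": 0},
  {"dx": 0,"dy": 0,"dz": 0,"rx": 0,"ry": 0,"rz": 0},
])

```text
t: 16.35
tcp_pos: [0.4371, -0.2919, 0.1603]
tool_rot: [0.061, 0.998, 0.0, 0.0]
force: [0.5, -0.2, -0.2]
finger_gap: 0.606
gripper_force: 0.0
```

```bash
python3 - <<'E'
from station import cams
import cv2,numpy as np
t=cams.snapshot("top")[:,:,::-1];s=cams.snapshot("side")[:,:,::-1]
cv2.imwrite("pics/t1.png",t);cv2.imwrite("pics/s1.png",s)
a=cv2.resize(t[130:210,300:375],None,fx=5,fy=5,interpolation=cv2.INTER_CUBIC)
b=cv2.resize(s[230:350,255:335],None,fx=5,fy=5,interpolation=cv2.INTER_CUBIC)
c=np.zeros((600,780,3),np.uint8);c[:400,:375]=a;c[:,380:]=b;cv2.imwrite("pics/c3.png",c)
E
```

```text
(no output)
```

View pics/c3.png

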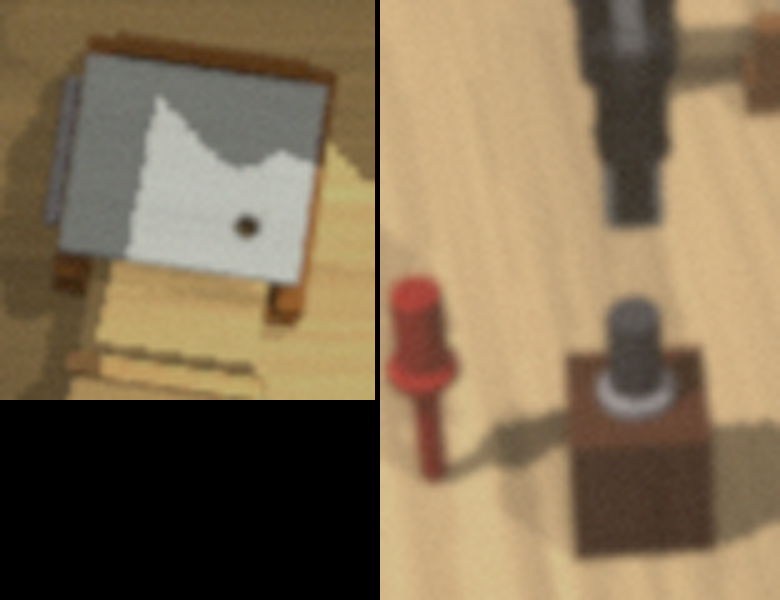

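Plate is shut on its bumper with the drawer home. The hole is at top-crop (246,226), and the fingers are centred over the pin in the side view (both near crop column 633). Descending to grip.

Emit:
move_arm([
  {"dx": -0.04,"dy": -0.04,"dz": -0.8,"rx": 0,"ry": 0,"rz": 0},
  {"dx": 0,"dy": 0,"dz": -0.8,"rx": 0,"ry": 0,"rz": 0},
  {"dx": 0,"dy": 0,"dz": -0.8,"rx": 0,"ry": 0,"rz": 0},
  {"dx": 0,"dy": 0,"dz": -0.7,"rx": 0,"ry": 0,"rz": 0},
  {"dx": 0,"dy": 0,"dz": -0.4,"rx": 0,"ry": 0,"rz": 0},
  {"dx": 0,"dy": 0,"dz": 0,"rx": 0,"ry": 0,"rz": 0},
  {"dx": 0,"dy": 0,"dz": 0,"rx": 0,"ry": 0,"rz": 0},
  {"dx": 0,"dy": 0,"dz": 0,"rx": 0,"ry": 0,"rz": 0},
  {"dx": 0,"dy": 0,"dz": 0,"rx": 0,"ry": 0,"rz": 0},
  {"dx": 0,"dy": 0,"dz": 0,"rx": 0,"ry": 0,"rz": 0},
])

```text
t: 17.7
tcp_pos: [0.4358, -0.2938, 0.0731]
tool_rot: [0.062, 0.998, -0.0, 0.0]
force: [0.4, 0.2, 0.1]
finger_gap: 0.596
gripper_force: 0.0
```

Emit:
move_arm([
  {"dx": 0,"dy": 0,"dz": 0,"rx": 0,"ry": 0,"rz": 0},
  {"dx": 0,"dy": 0,"dz": 0,"rx": 0,"ry": 0,"rz": 0},
  {"dx": 0,"dy": 0,"dz": 0,"rx": 0,"ry": 0,"rz": 0},
  {"dx": 0,"dy": 0,"dz": 0,"rx": 0,"ry": 0,"rz": 0},
  {"dx": 0,"dy": 0,"dz": 0,"rx": 0,"ry": 0,"rz": 0},
  {"dx": 0,"dy": 0,"dz": 0,"rx": 0,"ry": 0,"rz": 0},
  {"dx": 0,"dy": 0,"dz": 0,"rx": 0,"ry": 0,"rz": 0},
  {"dx": 0,"dy": 0,"dz": 0,"rx": 0,"ry": 0,"rz": 0},
  {"dx": 0,"dy": 0,"dz": 0,"rx": 0,"ry": 0,"rz": 0},
  {"dx": 0,"dy": 0,"dz": 0,"rx": 0,"ry": 0,"rz": 0},
], claw=0, newtons=60)

```text
t: 18.95
tcp_pos: [0.4357, -0.2937, 0.073]
tool_rot: [0.062, 0.998, -0.0, 0.0]
force: [-0.0, 2.1, 5.1]
finger_gap: 0.236
gripper_force: 58.8
```

```bash
python3 - <<'E'
from h import *
import cv2
from scipy.optimize import least_squares as ls
g=cv2.cvtColor(cv2.imread("pics/t1.png"),cv2.COLOR_BGR2GRAY)[168:183,342:357].astype(float)
w=np.clip(140-g,0,None);w[:3]=w[-3:]=0;w[:,:3]=w[:,-3:]=0
yy,xx=np.mgrid[168:183,342:357];p=np.array([(w*xx).sum(),(w*yy).sum()])/w.sum();print(p,g.min())
print("hole top",ls(lambda q:proj("top",(q[0],q[1],.067))-p,[.6,0]).x)
s=cv2.cvtColor(cv2.imread("pics/s1.png"),cv2.COLOR_BGR2GRAY)
u=proj("side",(.595,.0008,.067)).round().astype(int);print(u)
print(s[u[1]-7:u[1]+8,u[0]-9:u[0]+10])
C=[("top",L(88,52+25),(.06,.075)),("top",L(330,88+25),(.06,-.07)),("top",L(300,283+25),(-.06,-.07)),("top",L(60,247+25),(-.06,.075))]
r=ls(lambda v:np.concatenate([proj(n,jw((p[0],p[1],.064+.035*(.075-p[1])),*v))-q for n,q,p in C]),[.629,.0317,-.127]);print(r.x,r.fun.round(1),jw((-.03,-.035,.064),*r.x))
E
```

```text
[348.97685749 174.80024361] 55.0
hole top [ 0.59496893 -0.00181818]
[345 219]
[[193 191 193 193 189 192 190 188 190 190 192 192 191 195 194 192 192 193
  191]
 [193 195 193 192 191 191 190 189 188 189 189 191 190 196 194 194 196 194
  193]
 [193 194 191 192 193 192 189 189 188 188 189 191 191 195 192 193 193 193
  194]
 [193 192 194 191 192 192 190 191 189 190 190 192 193 192 195 194 195 192
  194]
 [194 196 193 193 192 188 191 190 191 190 189 192 192 193 192 193 191 194
  192]
 [194 194 193 193 192 193 189 189 187 188 188 190 192 193 194 195 193 192
  191]
 [194 195 193 194 193 189 187 180 175 174 180 186 191 191 192 195 193 192
  193]
 [193 195 192 192 190 189 182 167 157 154 161 170 179 189 190 193 194 195
  193]
 [194 195 191 194 193 189 174 159 141 142 144 158 174 187 191 193 195 196
  192]
 [191 193 194 194 193 188 180 167 157 153 158 168 178 191 194 194 194 194
  194]
 [190 193 193 192 192 190 188 183 178 175 177 182 187 191 193 192 193 194
  195]
 [194 195 191 193 194 193 192 190 189 188 190 189 189 192 193 193 194 195
  196]
 [187 191 193 192 195 192 192 192 191 191 194 191 192 194 192 194 194 195
  196]
 [187 195 192 193 193 194 193 188 191 189 189 189 188 190 190 191 190 189
  190]
 [180 188 190 185 185 185 183 180 179 179 177 175 178 177 175 176 173 172
  171]]
[ 0.62952436  0.02786499 -0.13181032] [ 0.4  0.  -0.2 -0.3 -0.1  0.1 -0.2  0.2] [ 0.59518458 -0.00288854  0.064     ]
```

Emit:
move_arm([
  {"dx": 0,"dy": 0,"dz": 0.5,"rx": 0,"ry": 0,"rz": 0},
  {"dx": 0,"dy": 0,"dz": 0.8,"rx": 0,"ry": 0,"rz": 0},
  {"dx": 0,"dy": 0,"dz": 0.9,"rx": 0,"ry": 0,"rz": 0},
  {"dx": 0,"dy": 0,"dz": 0.9,"rx": 0,"ry": 0,"rz": 0},
  {"dx": 0,"dy": 0,"dz": 0.6,"rx": 0,"ry": 0,"rz": 0},
  {"dx": 0.5,"dy": 0.9,"dz": 0,"rx": 0,"ry": 0,"rz": 0},
  {"dx": 0.5,"dy": 0.9,"dz": 0,"rx": 0,"ry": 0,"rz": 0},
  {"dx": 0.5,"dy": 0.9,"dz": 0,"rx": 0,"ry": 0,"rz": 0},
  {"dx": 0.5,"dy": 0.9,"dz": 0,"rx": 0,"ry": 0,"rz": 0},
  {"dx": 0.5,"dy": 0.9,"dz": 0,"rx": 0,"ry": 0,"rz": 0},
])

```text
t: 20.2
tcp_pos: [0.4983, -0.1804, 0.1652]
tool_rot: [0.062, 0.998, 0.0, -0.0]
force: [1.0, 0.2, -1.3]
finger_gap: 0.235
gripper_force: 58.8
```

Emit:
move_arm([
  {"dx": 0.5,"dy": 0.9,"dz": 0,"rx": 0,"ry": 0,"rz": 0},
  {"dx": 0.5,"dy": 0.9,"dz": 0,"rx": 0,"ry": 0,"rz": 0},
  {"dx": 0.5,"dy": 0.9,"dz": 0,"rx": 0,"ry": 0,"rz": 0},
  {"dx": 0.5,"dy": 0.9,"dz": 0,"rx": 0,"ry": 0,"rz": 0},
  {"dx": 0.5,"dy": 0.9,"dz": 0,"rx": 0,"ry": 0,"rz": 0},
  {"dx": 0.5,"dy": 0.9,"dz": 0,"rx": 0,"ry": 0,"rz": 0},
  {"dx": 0.5,"dy": 0.9,"dz": 0,"rx": 0,"ry": 0,"rz": 0},
  {"dx": 0.37,"dy": 0.88,"dz": 0,"rx": 0,"ry": 0,"rz": 0},
  {"dx": 0,"dy": 0,"dz": 0,"rx": 0,"ry": 0,"rz": 0},
  {"dx": 0,"dy": 0,"dz": 0,"rx": 0,"ry": 0,"rz": 0},
])

```text
t: 21.45
tcp_pos: [0.5944, -0.002, 0.1651]
tool_rot: [0.062, 0.998, -0.0, -0.001]
force: [-0.3, -0.0, -0.7]
finger_gap: 0.239
gripper_force: 58.8
```

```bash
python3 - <<'E'
from station import cams
from h import *
import cv2
t=cams.snapshot("top")[:,:,::-1];s=cams.snapshot("side")[:,:,::-1]
cv2.imwrite("pics/t2.png",t);cv2.imwrite("pics/s2.png",s)
a=cv2.resize(t[130:210,310:375],None,fx=5,fy=5,interpolation=cv2.INTER_CUBIC)
b=cv2.resize(s[150:240,310:385],None,fx=6,fy=6,interpolation=cv2.INTER_CUBIC)
c=np.zeros((540,780,3),np.uint8);c[:400,:325]=a;c[:,330:]=b;cv2.imwrite("pics/c4.png",c)
print(proj("side",(.595,-.0018,.067)),proj("side",(.595,-.0018,.097)),proj("side",(.595,-.0018,.153)))
E
```

```text
[345.52864708 219.3436232 ] [345.61883232 209.05349717] [345.79324512 189.1530139 ]
```

View pics/c4.png

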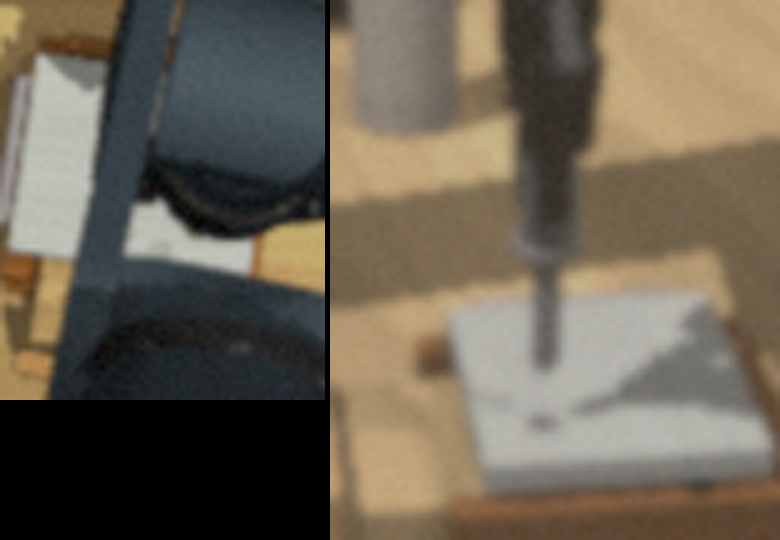

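Side view: the pin tip is at crop (545,367) directly above the hole at (542,422); the top view is hidden by the arm. Measuring columns to sub-pixel.

```bash
python3 - <<'E'
from h import *
import cv2
for f in("s1","s2"):
    g=cv2.cvtColor(cv2.imread(f"pics/{f}.png"),cv2.COLOR_BGR2GRAY).astype(float)
    b=g[215:226,338:353];w=np.clip(182-b,0,None);w[(w<8)]=0
    yy,xx=np.mgrid[215:226,338:353];print(f,"hole",(w*xx).sum()/w.sum(),(w*yy).sum()/w.sum())
for r in range(194,214):
    b=g[r,338:354];w=np.clip(150-b,0,None);print(r,round(float((w*np.arange(338,354)).sum()/max(w.sum(),1e-6)),2),g[r,338:354].astype(int))
E
```

```text
s1 hole 344.964824120603 219.9748743718593
s2 hole 345.85523385300667 218.96585003711954
194 344.57 [109 109 109 109 105  96  89  83  82  88 100 116 122 129 136 141]
195 343.62 [108 110 116 116 116 106  87  79  80  91 114 138 149 155 161 166]
196 343.77 [117 122 128 136 138 122  98  83  83  98 132 158 170 171 174 173]
197 345.01 [140 142 147 156 155 139 110  89  87 104 136 163 179 178 178 175]
198 345.71 [163 162 164 165 162 144 118  96  89 105 135 157 172 176 173 174]
199 345.69 [169 166 163 164 161 141 114 101  97 105 131 157 167 172 172 172]
200 345.73 [168 172 169 165 162 146 118 102 100 107 135 160 173 172 172 172]
201 345.69 [171 174 175 172 167 151 121 100  99 110 143 165 174 175 175 175]
202 345.69 [178 177 176 175 170 153 124 105  99 115 144 170 177 179 178 176]
203 345.62 [179 177 177 177 172 153 124 106 102 118 147 170 178 177 177 179]
204 345.65 [178 177 177 176 172 153 122 102  98 115 145 171 178 180 180 178]
205 345.54 [177 182 175 176 172 151 118 103 104 117 148 169 178 180 179 177]
206 345.58 [180 177 179 176 170 149 121 102  99 118 146 169 178 178 176 179]
207 345.54 [176 178 179 176 169 148 119 102  99 116 148 170 179 178 178 179]
208 345.45 [178 175 180 176 168 145 116 100 100 118 147 171 178 179 179 180]
209 345.4 [177 178 177 173 166 149 117 101 103 125 153 173 180 177 180 179]
210 345.39 [180 178 177 174 171 152 128 113 113 136 158 178 178 181 179 181]
211 345.17 [177 176 177 177 174 163 142 132 135 154 170 177 180 180 180 181]
212 0.0 [180 177 178 179 174 168 165 158 160 171 178 179 180 180 179 181]
213 0.0 [179 178 177 178 177 174 171 170 174 178 179 180 181 180 180 180]
```

Emit:
move_arm([
  {"dx": -0.04,"dy": -0.08,"dz": -0.3,"rx": 0,"ry": 0,"rz": 0},
  {"dx": 0,"dy": 0,"dz": -0.3,"rx": 0,"ry": 0,"rz": 0},
  {"dx": 0,"dy": 0,"dz": -0.2,"rx": 0,"ry": 0,"rz": 0},
  {"dx": 0,"dy": 0,"dz": -0.1,"rx": 0,"ry": 0,"rz": 0},
  {"dx": 0,"dy": 0,"dz": -0.1,"rx": 0,"ry": 0,"rz": 0},
  {"dx": 0,"dy": 0,"dz": -0.1,"rx": 0,"ry": 0,"rz": 0},
  {"dx": 0,"dy": 0,"dz": -0.1,"rx": 0,"ry": 0,"rz": 0},
  {"dx": 0,"dy": 0,"dz": -0.08,"rx": 0,"ry": 0,"rz": 0},
  {"dx": 0,"dy": 0,"dz": 0,"rx": 0,"ry": 0,"rz": 0},
  {"dx": 0,"dy": 0,"dz": 0,"rx": 0,"ry": 0,"rz": 0},
])

```text
t: 22.8
tcp_pos: [0.594, -0.0036, 0.1334]
tool_rot: [0.062, 0.998, 0.0, 0.0]
force: [0.9, 0.6, -1.4]
finger_gap: 0.237
gripper_force: 58.8
```

```bash
python3 - <<'E'
from station import cams
import cv2
s=cams.snapshot("side")[:,:,::-1]
cv2.imwrite("pics/c5.png",cv2.resize(s[170:240,310:385],None,fx=8,fy=8,interpolation=cv2.INTER_CUBIC))
E
```

```text
(no output)
```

View pics/c5.png

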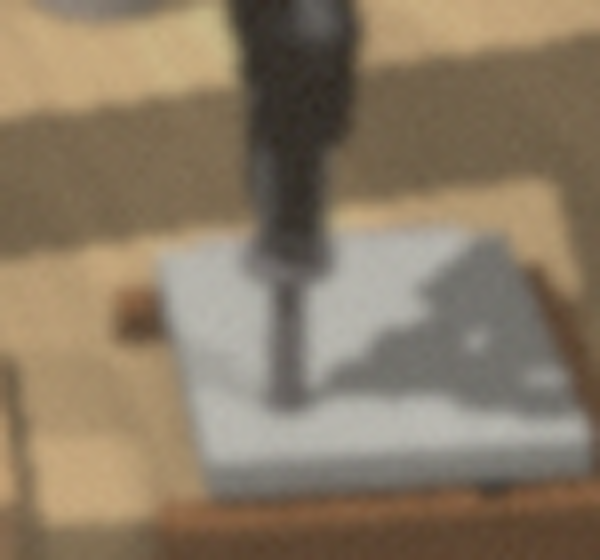

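The pin meets the plate at crop (288,400), on the hole, with no contact force while the tip is below the plate top. It seems to be entering, so I'll continue.

Emit:
move_arm([
  {"dx": 0,"dy": 0,"dz": -0.06,"rx": 0,"ry": 0,"rz": 0},
  {"dx": 0,"dy": 0,"dz": -0.06,"rx": 0,"ry": 0,"rz": 0},
  {"dx": 0,"dy": 0,"dz": -0.06,"rx": 0,"ry": 0,"rz": 0},
  {"dx": 0,"dy": 0,"dz": -0.06,"rx": 0,"ry": 0,"rz": 0},
  {"dx": 0,"dy": 0,"dz": -0.06,"rx": 0,"ry": 0,"rz": 0},
  {"dx": 0,"dy": 0,"dz": -0.06,"rx": 0,"ry": 0,"rz": 0},
  {"dx": 0,"dy": 0,"dz": -0.06,"rx": 0,"ry": 0,"rz": 0},
  {"dx": 0,"dy": 0,"dz": 0,"rx": 0,"ry": 0,"rz": 0},
  {"dx": 0,"dy": 0,"dz": 0,"rx": 0,"ry": 0,"rz": 0},
  {"dx": 0,"dy": 0,"dz": 0,"rx": 0,"ry": 0,"rz": 0},
])

```text
t: 24.1
tcp_pos: [0.5939, -0.0036, 0.1227]
tool_rot: [0.062, 0.998, 0.0, -0.0]
force: [1.3, 2.8, -1.6]
finger_gap: 0.237
gripper_force: 58.9
```

Emit:
move_arm([
  {"dx": 0.02,"dy": 0.03,"dz": 0,"rx": 0,"ry": 0,"rz": 0},
  {"dx": 0,"dy": 0,"dz": -0.06,"rx": 0,"ry": 0,"rz": 0},
  {"dx": 0,"dy": 0,"dz": -0.06,"rx": 0,"ry": 0,"rz": 0},
  {"dx": 0,"dy": 0,"dz": -0.06,"rx": 0,"ry": 0,"rz": 0},
  {"dx": 0,"dy": 0,"dz": -0.06,"rx": 0,"ry": 0,"rz": 0},
  {"dx": 0,"dy": 0,"dz": -0.06,"rx": 0,"ry": 0,"rz": 0},
  {"dx": 0,"dy": 0,"dz": -0.06,"rx": 0,"ry": 0,"rz": 0},
  {"dx": 0,"dy": 0,"dz": -0.06,"rx": 0,"ry": 0,"rz": 0},
  {"dx": 0,"dy": 0,"dz": 0,"rx": 0,"ry": 0,"rz": 0},
  {"dx": 0,"dy": 0,"dz": 0,"rx": 0,"ry": 0,"rz": 0},
])

```text
t: 25.35
tcp_pos: [0.5944, -0.0029, 0.1123]
tool_rot: [0.062, 0.998, -0.0, 0.0]
force: [0.6, -0.1, -1.1]
finger_gap: 0.235
gripper_force: 58.9
```

Emit:
move_arm([
  {"dx": 0,"dy": 0,"dz": -0.08,"rx": 0,"ry": 0,"rz": 0},
  {"dx": 0,"dy": 0,"dz": -0.08,"rx": 0,"ry": 0,"rz": 0},
  {"dx": 0,"dy": 0,"dz": -0.08,"rx": 0,"ry": 0,"rz": 0},
  {"dx": 0,"dy": 0,"dz": -0.08,"rx": 0,"ry": 0,"rz": 0},
  {"dx": 0,"dy": 0,"dz": -0.08,"rx": 0,"ry": 0,"rz": 0},
  {"dx": 0,"dy": 0,"dz": -0.08,"rx": 0,"ry": 0,"rz": 0},
  {"dx": 0,"dy": 0,"dz": -0.08,"rx": 0,"ry": 0,"rz": 0},
  {"dx": 0,"dy": 0,"dz": -0.08,"rx": 0,"ry": 0,"rz": 0},
  {"dx": 0,"dy": 0,"dz": 0,"rx": 0,"ry": 0,"rz": 0},
  {"dx": 0,"dy": 0,"dz": 0,"rx": 0,"ry": 0,"rz": 0},
])

```text
t: 26.6
tcp_pos: [0.5945, -0.003, 0.0963]
tool_rot: [0.062, 0.998, -0.0, 0.0]
force: [-0.3, -0.4, -0.6]
finger_gap: 0.237
gripper_force: 58.9
```

Sliding freely. Next the last part, down onto the plate.

Emit:
move_arm([
  {"dx": 0,"dy": 0,"dz": -0.08,"rx": 0,"ry": 0,"rz": 0},
  {"dx": 0,"dy": 0,"dz": -0.08,"rx": 0,"ry": 0,"rz": 0},
  {"dx": 0,"dy": 0,"dz": -0.08,"rx": 0,"ry": 0,"rz": 0},
  {"dx": 0,"dy": 0,"dz": -0.08,"rx": 0,"ry": 0,"rz": 0},
  {"dx": 0,"dy": 0,"dz": -0.08,"rx": 0,"ry": 0,"rz": 0},
  {"dx": 0,"dy": 0,"dz": -0.08,"rx": 0,"ry": 0,"rz": 0},
  {"dx": 0,"dy": 0,"dz": -0.08,"rx": 0,"ry": 0,"rz": 0},
  {"dx": 0,"dy": 0,"dz": -0.08,"rx": 0,"ry": 0,"rz": 0},
  {"dx": 0,"dy": 0,"dz": 0,"rx": 0,"ry": 0,"rz": 0},
  {"dx": 0,"dy": 0,"dz": 0,"rx": 0,"ry": 0,"rz": 0},
])

```text
t: 27.85
tcp_pos: [0.5945, -0.003, 0.0809]
tool_rot: [0.062, 0.998, -0.0, 0.0]
force: [-2.1, -0.5, 5.0]
finger_gap: 0.234
gripper_force: 59.6
```

Emit:
move_arm([
  {"dx": 0,"dy": 0,"dz": -0.03,"rx": 0,"ry": 0,"rz": 0},
  {"dx": 0,"dy": 0,"dz": -0.03,"rx": 0,"ry": 0,"rz": 0},
  {"dx": 0,"dy": 0,"dz": -0.03,"rx": 0,"ry": 0,"rz": 0},
  {"dx": 0,"dy": 0,"dz": -0.03,"rx": 0,"ry": 0,"rz": 0},
  {"dx": 0,"dy": 0,"dz": -0.02,"rx": 0,"ry": 0,"rz": 0},
  {"dx": 0,"dy": 0,"dz": 0,"rx": 0,"ry": 0,"rz": 0},
  {"dx": 0,"dy": 0,"dz": 0,"rx": 0,"ry": 0,"rz": 0},
  {"dx": 0,"dy": 0,"dz": 0,"rx": 0,"ry": 0,"rz": 0},
  {"dx": 0,"dy": 0,"dz": 0,"rx": 0,"ry": 0,"rz": 0},
  {"dx": 0,"dy": 0,"dz": 0,"rx": 0,"ry": 0,"rz": 0},
], newtons=100)

```text
t: 29.1
tcp_pos: [0.5945, -0.0032, 0.079]
tool_rot: [0.062, 0.998, -0.0, 0.0]
force: [-4.1, 0.3, 14.9]
finger_gap: 0.224
gripper_force: 98.3
```

Emit:
move_arm([
  {"dx": 0,"dy": 0,"dz": -0.04,"rx": 0,"ry": 0,"rz": 0},
  {"dx": 0,"dy": 0,"dz": 0,"rx": 0,"ry": 0,"rz": 0},
  {"dx": 0,"dy": 0,"dz": 0,"rx": 0,"ry": 0,"rz": 0},
  {"dx": 0,"dy": 0,"dz": 0,"rx": 0,"ry": 0,"rz": 0},
  {"dx": 0,"dy": 0,"dz": 0,"rx": 0,"ry": 0,"rz": 0},
  {"dx": 0,"dy": 0,"dz": 0,"rx": 0,"ry": 0,"rz": 0},
  {"dx": 0,"dy": 0,"dz": 0,"rx": 0,"ry": 0,"rz": 0},
  {"dx": 0,"dy": 0,"dz": 0,"rx": 0,"ry": 0,"rz": 0},
  {"dx": 0,"dy": 0,"dz": 0,"rx": 0,"ry": 0,"rz": 0},
  {"dx": 0,"dy": 0,"dz": 0,"rx": 0,"ry": 0,"rz": 0},
])

```text
t: 30.35
tcp_pos: [0.5945, -0.0032, 0.0789]
tool_rot: [0.062, 0.998, -0.0, 0.001]
force: [-6.0, -0.8, 20.3]
finger_gap: 0.229
gripper_force: 99.2
```

```bash
python3 - <<'E'
from station import cams
import cv2
s=cams.snapshot("side")[:,:,::-1]
cv2.imwrite("pics/c6.png",cv2.resize(s[170:260,270:400],None,fx=6,fy=6,interpolation=cv2.INTER_CUBIC))
E
```

```text
(no output)
```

View pics/c6.png

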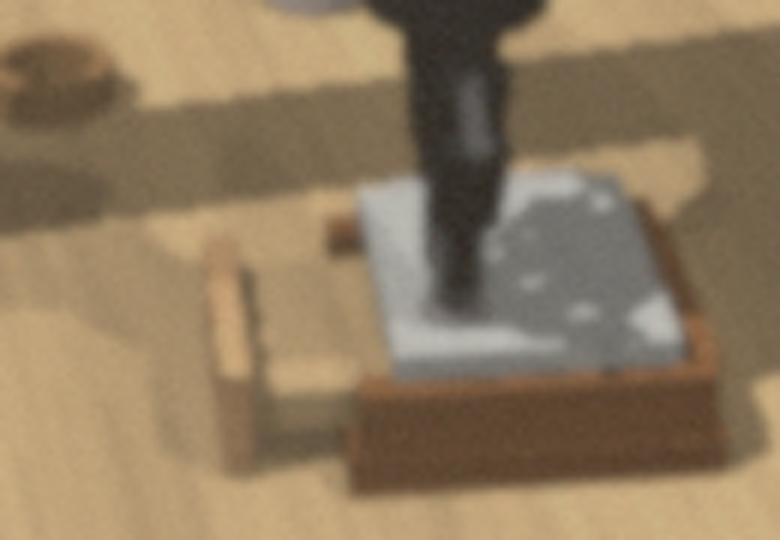

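The collar sits on the plate at crop (460,310), the plate is flat on the rails, and the drawer front is at its home distance. Height did not change as force rose from 15 to 20 N, so it is on a hard stop. Handing in.

```bash
python3 -c "
from station import order
print(order.sign_off())"
```

```text
the job is handed in; nothing more can be done
None
```

The job is handed in with no verdict returned: by my readings the drawer is home, the plate is shut, and the pin's collar is on the plate with the arm still pressing at about 20 N.

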